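Cover the paint keeper

ROBOT

A 7-joint arm with a two-finger parallel gripper is mounted at the origin on a cart in front of the work surface, level with it; the furniture and walls round the work are solid. World frame = base frame: x ahead of the robot, y to its left, z up, the work surface at z = 0. Lengths are in m, angles in rad, forces in N, time in s.
With the tool pointing down it reaches from about 0.4 to 0.9 m from the base axis. Payload 5.5 kg.
Tool frame: the origin (TCP) lies midway between the tips of the shut fingers; the grasp point (between the pads) lies 19 mm behind it (manip.grip_depth is the distance from the TCP to the grasp point, in m); z points along the fingers, x is the direction in which the jaws open and shut, and the axes are right-handed (so a half turn about z gives the same grasp; the last joint's range is limited). The gripper opens to 92 mm and grips with 3 to 60 N. Pads are 19 mm wide; open, the fingers measure 130 mm over their backs; the gripper's body (75 mm by 190 mm) begins 47 mm behind the grasp point.
Start: joints at [1.419, 0.501, -0.427, 1.55, 0.221, 1.138, -0.21], TCP at [0.262, -0.595, 0.227] pointing down, gripper open.
Joint ranges: [-2.88, 2.88], [-0.31, 2.03], [-1.54, 1.56], [0.2, 2.42], [-1.41, 4.55], [0.19, 2.02], [-2.57, 2.57]. Speed limits (rad/s): [2.57, 2.57, 3.14, 3.14, 3.14, 3.14, 3.14].

INTERFACE

Orientations are given as a unit quaternion [x, y, z, w].
In Python, from bench import manip, effector, viewer gives the robot as it stands. Calls block until the motion is done:
- manip.move_pose(position, orientation): joint-space move of the TCP to a pose.
- manip.servo_line(position, ori=None, vel=0.15): straight line of the TCP; ori=None keeps the orientation; vel is the mean speed in m/s.
- manip.movej(angles): joint-space move.
- effector.open_jaws() and effector.close(f_grip=None): open the fingers fully, or close them until they stop; f_grip is the grip in N (None keeps the last).
- manip.sleep(seconds).
- manip.solve_ik(position, orientation): joint angles nearest the present ones, or None.
- viewer.get_image(name): name is "scene" or "top" or "wrist"; returns the picture (384x512x3 uint8, red, green, blue); there is no depth.
- viewer.get_calibration(name): a dict with "vfov" (degrees; the focal length in pixels is half the picture's height over the tangent of half this angle, whatever the lens; pixels are square), "cx", "cy" (the principal point, pixels), "dist_coeffs" ([k1, k2, p1, p2, k3] as OpenCV has them; the pictures are not rectified), "eye" and "attitude" of the camera in the world. Camera axes: x right, y down, z forward; pixel columns grow to the right and rows downward; lengths in m; the calibration is good to about 2 mm. A picture is of the moment at which its call begins: read the wrist's pose just before it. get_calibration takes no time and is no camera call; for the wrist camera it gives the pose at the moment of the call.
A pose or a line that the arm cannot do raises manip.PlanningError and nothing moves.
- manip.hand_in(): hands the job in, once; it reports no verdict.
Readings, each from a call of its own:
- manip.current_clock(): time.
- manip.current_q(): joint angles.
- manip.current_joint_velocities(): joint speeds.
- manip.current_tau(): joint torques, N m.
- manip.current_tool_pos(): TCP position.
- manip.current_tcp_rot(): TCP orientation.
- manip.current_force(): force on the tool from outside, world axes, zero at the start.
- manip.current_wrist_torque(): the same for the moment, N m.
- manip.current_finger_gap(): finger opening in m.
Only numpy, scipy, OpenCV 4.12 (cv2) and the standard library are available. Lean on these libraries where they do the work, as an engineer would, in place of code of your own. Each camera call takes 0.05 s, during which the arm holds its last target.

TASK

Put the blue cover on the grey paint keeper so that the paint in it does not dry out: hold the cover tilted, hook its bare metal edge under the keeper's black lip, then swing the other edge down until the cover lies flat and fully seated in its recess, and let go. Leave the brain castings, the white dish and the orange paint pot where they are.

Things in the scene. Friction and masses are not known exactly. Their poses are not given: they have to be found in the camera images.
- case: Grey open paint keeper (shallow case) fixed to the table, two small paint dishes inside, outside 132 (x) x 162 (y) mm. Origin: centre of its underside, at table height. x points from the side with the black lip to the far side, y along the lip, z up. At yaw 0 the lip side faces the robot; yaw within 0.5 rad of that. All rigid. The cover cannot go in flat: first under the lip.
- case_recess (a point): Centre of the keeper's recess for the cover, 36 mm above the table, straight above the case's origin. The recess is 120 (x) x 150 (y) mm; at this height a ledge runs all round its inside, on which the cover rests. The far wall and both side walls rise 5 mm above the ledge, to 41 mm. Axes as the case.
- case_lip (a point): Bottom of the slot under the lip: x = -60, y = 0, z = 36 mm in the case's frame (ledge level, inner face of the near wall, middle of the lip). The fixed black lip, 4 mm thick, overhangs the recess by 10 mm (x = -60 to -50), underside at 46 mm, top at 50 mm: a slot 10 mm high and 10 mm deep. Axes as the case.
- cover_handle (a point): The loose cover's handle, to be grasped: black upright block 26 (x) x 32 (y) mm on the middle of the cover, from 5 to 47 mm above its underside. This point: on its axis, 34 mm above the underside. x points from the metal tongue edge to the far edge, z up. The cover starts flat on the table, handle up, yaw within 0.6 rad of zero.
- cover_tongue (a point): Middle of the lower corner of the tongue edge, 58 mm to -x of the handle's axis, on the underside. The cover is a flat blue plate 116 (x) x 140 (y) x 5 mm, 0.13 to 0.25 kg, balanced about the handle; its -x edge is a 14 mm wide strip of bare metal, the tongue, which goes under the lip. Axes as the cover.
- cover_far (a point): Middle of the lower corner of the cover's far edge: 58 mm to +x of the handle's axis, on the underside. Axes as the cover. To hook the tongue this edge is raised; a tilt of 10 to 25 degrees fits the slot.
- white_dish: Small white dish, 75 mm across, 15 mm high, loose on the table between the keeper and the cover; origin at the centre of its underside. Bystander.
- brain_right: Greyish-pink half-brain casting, 112 x 156 x 69 mm, loose on the table, the nearest casting to the right of the work; origin at the centre of its underside. Bystander.
- orange_pot: Small grey paint pot with orange paint, 51 mm across, 75 mm high, loose on the table behind the work; origin at the centre of its underside. Bystander.

How it is judged:
By the outcome, as a careful person would: the job done as asked, in the order asked, and still so for the second after the job is handed in, with the robot touching nothing.
It also fails if it takes over 45 s, if anything falls off the work surface, if the arm or the gripper's body presses on something with over 40 N, if the wrist force passes 120 N, or if a joint passes its speed limit or range.

## Working session

There is one attempt and no reset: what is moved stays moved. The work goes in short steps, each a Python script; the robot and the scene stay as the last script left them, time stands still between calls to the robot, and variables do not carry over. Pictures are saved under pics/ and viewed, and the job is handed in when it is done.

```bash
mkdir -p pics; ls; python3 - <<'E'
from bench import manip, effector, viewer
import cv2
for n in ("scene","top","wrist"):
    c=viewer.get_calibration(n); print(n,c)
    cv2.imwrite(f"pics/a_{n}.png",viewer.get_image(n)[:,:,::-1])
print(manip.current_clock(),manip.current_tcp_rot(),manip.grip_depth)
E
```

```text
pics
scene {'vfov': 44.659996079454174, 'cx': 263.0867303921754, 'cy': 195.46910655518408, 'dist_coeffs': array([-0.16260418,  0.        ,  0.        ,  0.        ,  0.        ]), 'eye': array([-0.26286896,  0.79909073,  0.8185647 ]), 'attitude': array([-0.32614444,  0.81175084, -0.44547443,  0.19037568])}
top {'vfov': 51.13931288929703, 'cx': 252.42534793955295, 'cy': 188.20019138266903, 'dist_coeffs': array([-0.00034528,  0.        ,  0.        ,  0.        ,  0.        ]), 'eye': array([ 0.51670399, -0.05168827,  1.1333169 ]), 'attitude': array([ 0.71411538, -0.69947208,  0.02248913, -0.01650072])}
wrist {'vfov': 59.63567846160086, 'cx': 262.60803612402793, 'cy': 192.46508051506441, 'dist_coeffs': array([0.00804553, 0.        , 0.        , 0.        , 0.        ]), 'eye': array([ 0.32089951, -0.56870328,  0.38419113]), 'attitude': array([ 0.83118218, -0.54190537, -0.06811927,  0.10408897])}
0.15 [ 8.37562779e-01 -5.46340604e-01 -6.05124956e-04 -4.11268320e-04] 0.0188
```

View pics/a_scene.png

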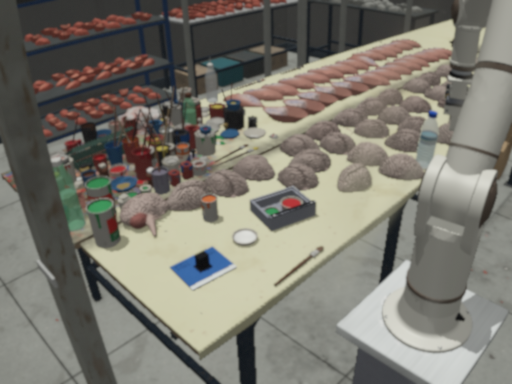

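View pics/a_top.png

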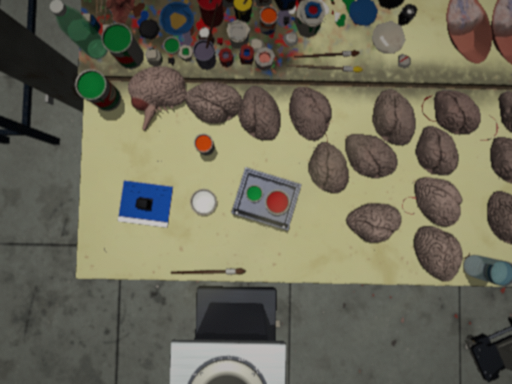

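View pics/a_wrist.png

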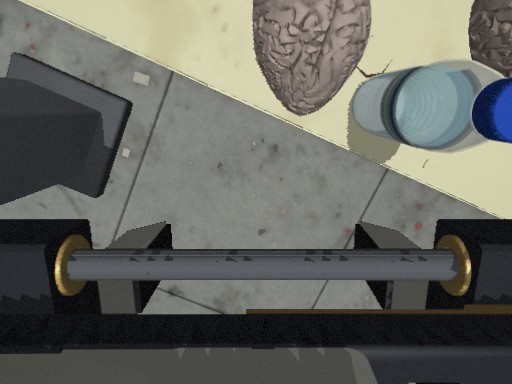

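The scene view shows the cover at about (203,267), the dish at (245,237), the keeper at (283,207) and the orange pot at (209,208). In the top view the cover is at (147,203) with its metal edge toward the robot, the keeper at (267,200), the dish at (204,202), the pot at (205,145) and the nearest casting at (328,167).

```bash
cat > h.py <<'E'
import numpy as np, cv2
from scipy.spatial.transform import Rotation as R
def K(c):
    f=192/np.tan(np.radians(c['vfov'])/2); return np.array([[f,0,c['cx']],[0,f,c['cy']],[0,0,1.]])
def ray(c,p):
    p=np.asarray(p,float).reshape(-1,1,2)
    u=cv2.undistortPoints(p,K(c),np.array(c['dist_coeffs'])).reshape(-1,2)
    d=np.c_[u,np.ones(len(u))]; return R.from_quat(c['attitude']).apply(d)
def onz(c,p,z):
    d=ray(c,p); e=np.array(c['eye']); return e+d*((z-e[2])/d[:,2])[:,None]
def proj(c,P):
    Rw=R.from_quat(c['attitude']).inv(); P=np.asarray(P,float).reshape(-1,3)
    rv=Rw.as_rotvec(); t=-Rw.apply(c['eye'])
    return cv2.projectPoints(P,rv,t,K(c),np.array(c['dist_coeffs']))[0].reshape(-1,2)
def tri(cs,ps):
    A=np.zeros((3,3));b=np.zeros(3)
    for c,p in zip(cs,ps):
        d=ray(c,p)[0];d/=np.linalg.norm(d);M=np.eye(3)-np.outer(d,d);A+=M;b+=M@c['eye']
    return np.linalg.solve(A,b)
E
python3 - <<'E'
from bench import viewer
from h import *
c=viewer.get_calibration("top")
print(onz(c,[(147,203),(204,202),(267,200),(205,145),(328,167)],0.0).round(3))
im=cv2.imread("pics/a_top.png")
cv2.imwrite("pics/b1.png",cv2.resize(im[120:260,100:320],None,fx=3.6,fy=3.6,interpolation=cv2.INTER_CUBIC))
im=cv2.imread("pics/a_scene.png")
cv2.imwrite("pics/b2.png",cv2.resize(im[160:300,150:350],None,fx=4,fy=4,interpolation=cv2.INTER_CUBIC))
# wrist camera in the tool frame
from bench import manip
w=viewer.get_calibration("wrist"); T=R.from_quat(manip.current_tcp_rot())
print(T.inv().apply(w['eye']-manip.current_tool_pos()),(T.inv()*R.from_quat(w['attitude'])).as_matrix().round(3))
E
```

```text
[[ 0.531  0.235  0.   ]
 [ 0.538  0.075  0.   ]
 [ 0.547 -0.102  0.   ]
 [ 0.699  0.077  0.   ]
 [ 0.644 -0.274  0.   ]]
[ 1.48725393e-04 -6.45622073e-02 -1.58392193e-01] [[ 1.     0.     0.001]
 [-0.     0.969  0.247]
 [-0.001 -0.247  0.969]]
```

View pics/b1.png

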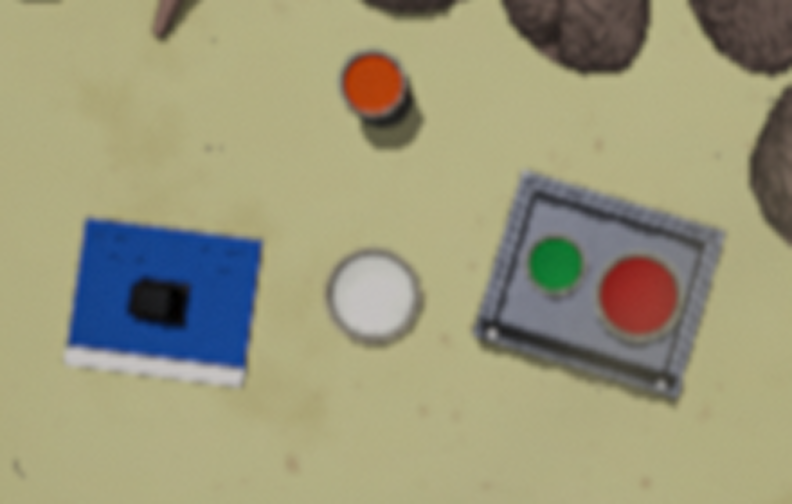

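View pics/b2.png

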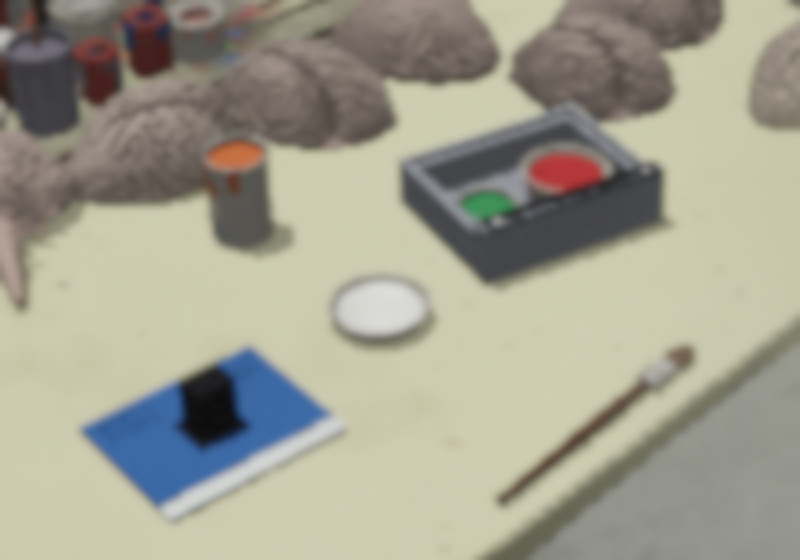

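The enlarged views show the cover's corners at about (88,220), (262,240), (242,385) and (67,358), and the keeper with its black lip along (485,330)–(675,385). I'll go close with the wrist camera, two views each, keeper first.

```bash
cat >> h.py <<'E'
def down(phi): # tool z down, tool x at angle phi
    x=np.array([np.cos(phi),np.sin(phi),0]);z=np.array([0,0,-1.]);return R.from_matrix(np.c_[x,np.cross(z,x),z])
def tcp_for_eye(eye,rot): return np.asarray(eye)-rot.apply([0,-.0646,-.1584])
E
cat > look.py <<'E'
import sys,json
from bench import manip,effector,viewer
from h import *
def shot(name):
    manip.sleep(0.15)
    c=viewer.get_calibration("wrist"); im=viewer.get_image("wrist")
    cv2.imwrite(f"pics/{name}.png",im[:,:,::-1])
    json.dump({k:(np.asarray(v).tolist()) for k,v in c.items()},open(f"pics/{name}.json","w"))
def load(n): return json.load(open(f"pics/{n}.json"))
E
python3 - <<'E'
from look import *
r=down(-.2)
for n,e in (("k1",(0.50,-.15,.40)),("k2",(0.58,-.06,.40))):
    p=tcp_for_eye(e,r); print(p, manip.solve_ik(p,r.as_quat()))
    manip.move_pose(p,r.as_quat()); shot(n)
print(manip.current_clock())
E
python3 - <<'E'
import cv2
for n in("k1","k2"):
    im=cv2.imread(f"pics/{n}.png"); cv2.imwrite(f"pics/{n}b.png",cv2.resize(im,(800,600),interpolation=cv2.INTER_CUBIC))
E
```

```text
[ 0.48716596 -0.2133123   0.2416    ] [ 1.05804079  0.35088108 -0.85002004  1.82132439  0.29380289  1.10114424
 -0.09678732]
[ 0.56716596 -0.1233123   0.2416    ] [ 0.81422161  0.45428641 -0.85024855  1.70515127  0.36939703  1.15131326
 -0.33913743]
2.725
```

View pics/k1b.png

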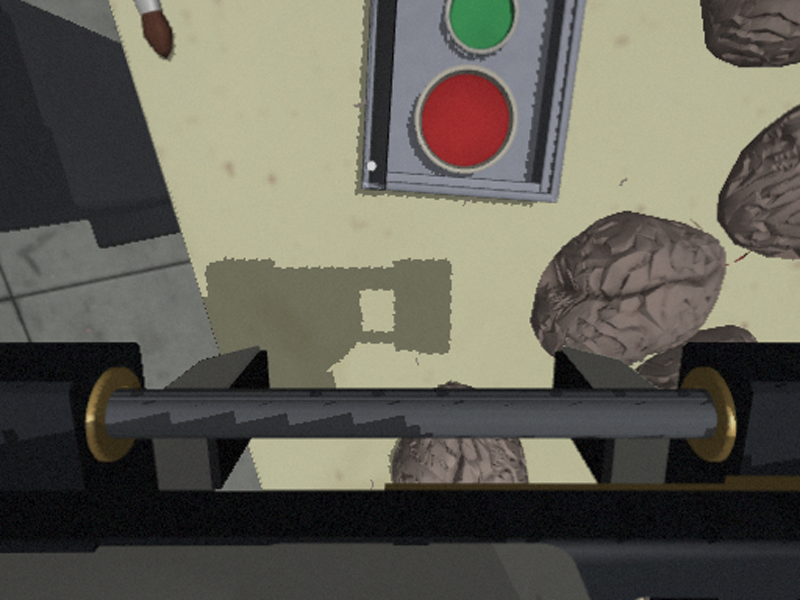

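View pics/k2b.png

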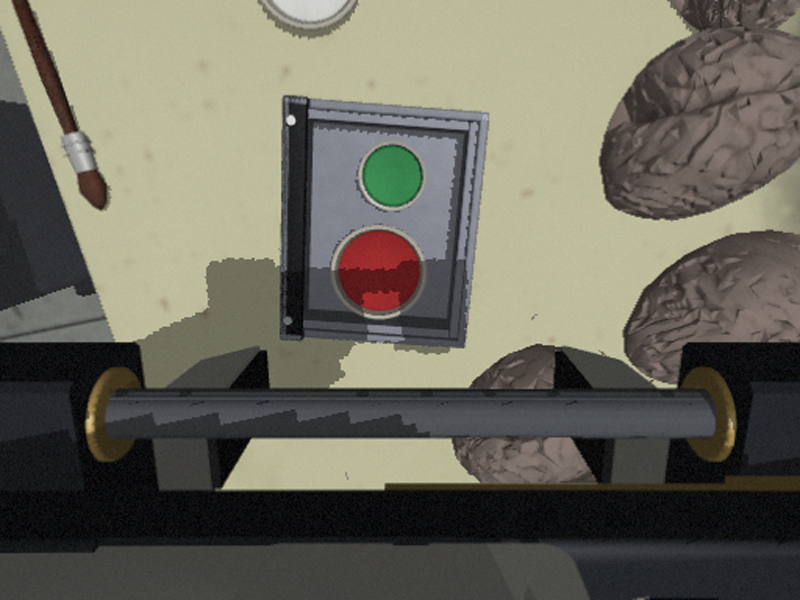

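k1 shows only part of the keeper (its near side at x≈360–390, right wall at y≈190 in the 800-wide picture). k2 shows it whole, with corners at about (284,97), (489,114), (464,347) and (281,338). One more whole view, then the cover.

```bash
python3 - <<'E'
from look import *
r=down(-.2)
p=tcp_for_eye((.50,-.085,.40),r); manip.move_pose(p,r.as_quat()); shot("k3")
r=down(-.1)
for n,e in (("c1",(0.48,.20,.38)),("c2",(0.58,.24,.38))):
    p=tcp_for_eye(e,r); manip.move_pose(p,r.as_quat()); shot(n)
print(manip.current_clock(), manip.current_q())
for n in("k3","c1","c2"):
    im=cv2.imread(f"pics/{n}.png"); cv2.imwrite(f"pics/{n}b.png",cv2.resize(im[:230],(800,360),interpolation=cv2.INTER_CUBIC))
im=cv2.imread("pics/k2.png"); cv2.imwrite("pics/k2c.png",cv2.resize(im[50:230,160:330],None,fx=4,fy=3.3,interpolation=cv2.INTER_CUBIC))
E
```

```text
5.3667 [ 0.34983384  0.55752619 -0.95751018  1.67742061  0.49073807  1.16746746
 -0.83575876]
```

View pics/k3b.png

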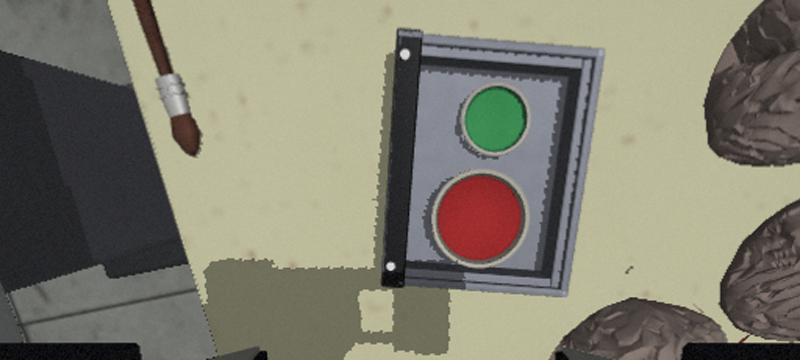

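View pics/c1b.png

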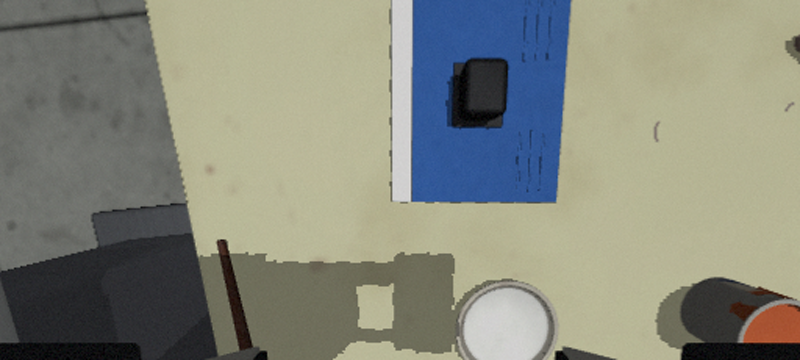

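View pics/c2b.png

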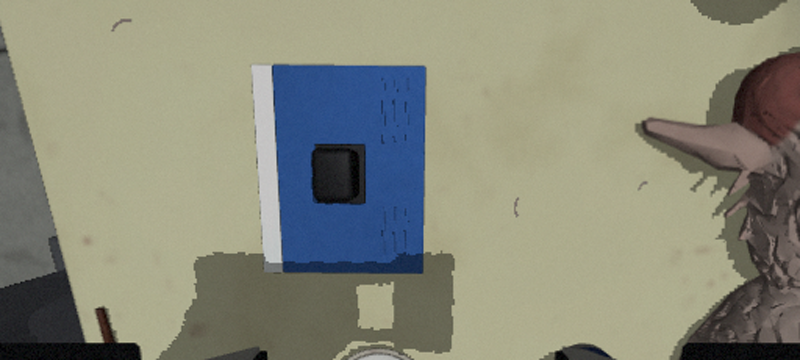

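k3 shows the whole keeper with corners at about (399,30), (604,50), (567,297) and (382,286). In c2 the cover's corners are about (252,66), (425,66), (423,272) and (265,272), with the handle top around (336,174). I'll zoom in to pick exact corners.

```bash
python3 - <<'E'
from h import *
def crop(n,x0,y0,x1,y1,f):
    im=cv2.imread(f"pics/{n}.png")[y0:y1,x0:x1]; o=cv2.resize(im,None,fx=f,fy=f,interpolation=cv2.INTER_CUBIC)
    for x in range((x0+9)//10*10,x1,10):
        cv2.line(o,(int((x-x0+.5)*f),0),(int((x-x0+.5)*f),6),(0,0,255),1)
        if x%20==0: cv2.putText(o,str(x),(int((x-x0)*f)-8,16),0,.35,(0,0,255),1)
    for y in range((y0+9)//10*10,y1,10):
        cv2.line(o,(0,int((y-y0+.5)*f)),(6,int((y-y0+.5)*f)),(0,0,255),1)
        if y%20==0: cv2.putText(o,str(y),(8,int((y-y0+.5)*f)+4),0,.35,(0,0,255),1)
    cv2.imwrite(f"pics/{n}z.png",o); print(o.shape)
crop("k2",170,52,322,232,3.3); crop("k3",236,10,396,200,3.1); crop("c2",150,32,282,182,4); crop("c1",240,0,375,140,4)
E
```

```text
(594, 502, 3)
(589, 496, 3)
(600, 528, 3)
(560, 540, 3)
```

View pics/k2z.png

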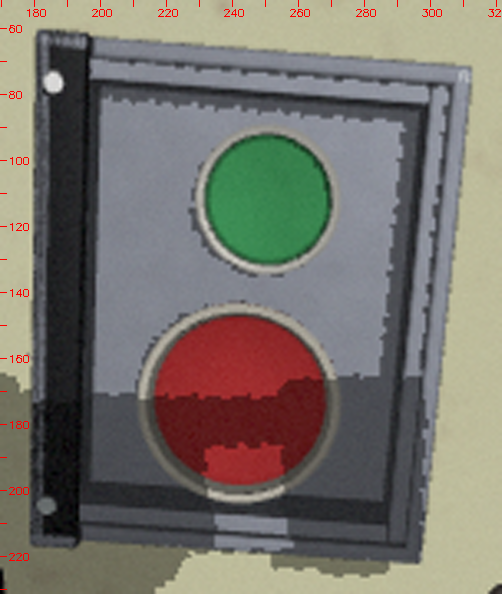

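View pics/k3z.png

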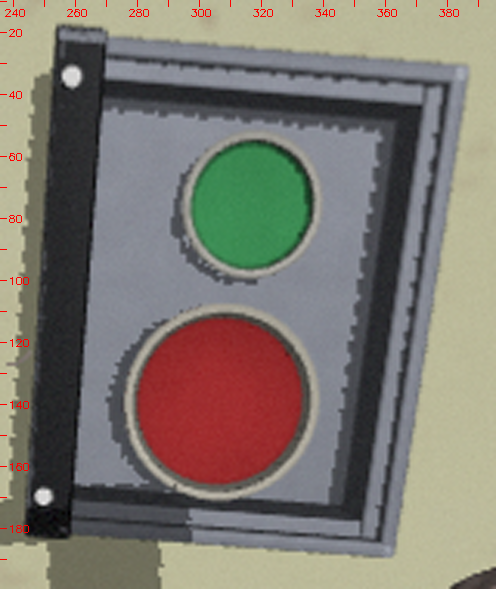

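View pics/c2z.png

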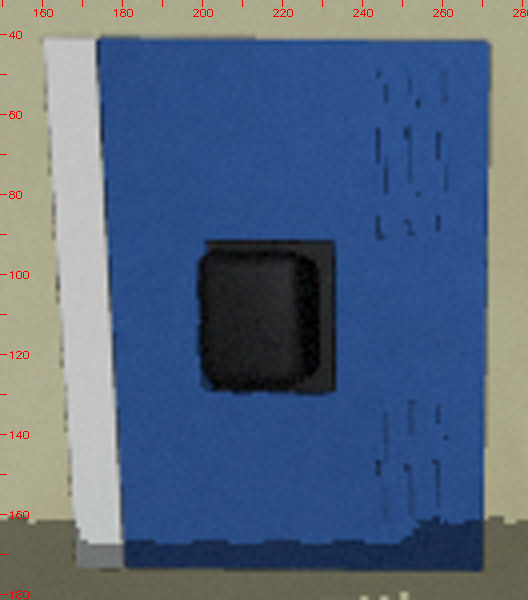

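View pics/c1z.png

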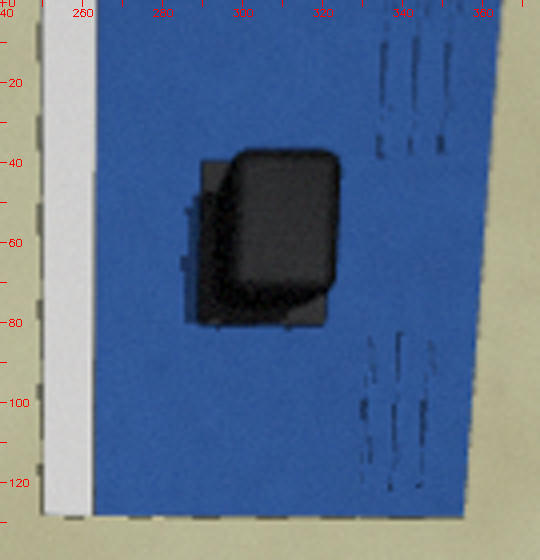

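```bash
cat > fit.py <<'E'
from look import *
from scipy.optimize import least_squares
def fit(obs,x0,half=None):
    def P(v,l): return R.from_euler('z',v[3]).apply(np.array(l,float)/1000)+v[:3]
    def f(v): return np.concatenate([(proj(load(n),P(v,[l(v) if callable(l) else l]))[0]-p) for n,l,p in obs])
    s=least_squares(f,x0); return s.x, f(s.x).reshape(-1,2)
E
python3 - <<'E'
from fit import *
Lp=lambda v:(-50,v[4]*1000,50); Lm=lambda v:(-50,-v[4]*1000,50)
K_=[("k2",(66,81,41),(311.9,71.8)),("k2",(66,-81,41),(296.2,221.8)),("k2",Lp,(196.8,62.7)),("k2",Lm,(192.5,217.3)),("k2",(60,75,41),(304.6,77.3)),("k2",(60,-75,41),(292.2,216.)),
("k3",(66,81,41),(385.8,31.4)),("k3",(66,-81,41),(362,188.5)),("k3",Lp,(270,20.1)),("k3",Lm,(258.1,183)),("k3",(60,75,41),(378.4,37.9)),("k3",(60,-75,41),(357.1,184.7))]
x,r=fit(K_,[.55,-.1,0,-.25,.08]); print("case",x.round(4));print(r.round(1).tolist())
C=[("c2",(-58,70,5),(160.5,41)),("c2",(58,70,5),(271.8,41.5)),("c2",(58,-70,5),(270.25,174)),("c2",(-58,-70,5),(168.8,173.5)),("c2",(-44,70,5),(173.8,41.3)),("c2",(-44,-70,5),(180.8,173.8)),
("c1",(-58,-70,5),(250.25,128)),("c1",(-44,-70,5),(262.75,128.25)),("c1",(58,-70,5),(355.25,128.5))]
x,r=fit(C,[.53,.23,0,-.1]); print("cover",x.round(4));print(r.round(1).tolist())
print("handle top tri",tri([load("c1"),load("c2")],[(311.5,54),(211.5,111.25)]))
E
```

```text
case [ 0.5493 -0.0979 -0.0036 -0.2734  0.0806]
[[0.0, 0.2], [0.4, -0.0], [-0.3, -0.1], [0.8, -0.2], [0.8, 0.4], [-0.4, 0.5], [-0.2, -0.1], [-0.4, 0.7], [-0.5, 0.1], [-0.3, 0.2], [0.3, -0.5], [-0.1, -1.1]]
cover [ 0.529   0.2404 -0.0021 -0.1064]
[[-0.3, -0.2], [0.0, 0.2], [-0.1, -0.0], [0.0, -0.2], [-0.1, -0.3], [0.3, -0.4], [0.1, 0.4], [0.2, 0.2], [-0.1, 0.3]]
handle top tri [0.52919515 0.24050359 0.05106135]
```

```bash
cat > geo.py <<'E'
from look import *
H=0.023   # TCP height over cover underside
CASE=np.array([.5493,-.0979]); CY=-.2734
def tool(theta,yaw,flip=0): # tool rot for cover with yaw & tilt (far edge up)
    return R.from_euler('z',yaw)*R.from_euler('y',-theta)*down(np.pi*flip)
def pose(tx,tz,th,ty=0,case=None,cy=None,off=(0,0)):
    """tcp pose so that tongue lower corner is at (tx,ty,tz) m in case frame; off = cover-frame offset of TCP from handle axis"""
    case=CASE if case is None else case; cy=CY if cy is None else cy
    Rc=R.from_euler('z',cy)*R.from_euler('y',-th)
    p=np.r_[case,0]+R.from_euler('z',cy).apply([tx,ty,tz])+Rc.apply([.058+off[0],off[1],H])
    return p,tool(th,cy)
E
python3 - <<'E'
from fit import *
from geo import *
print("now",manip.current_clock())
for th in (0,12,16,20):
  for f in (0,1):
    p,r=pose(-.046,.05,np.radians(th)); 
    if f: r=r*R.from_euler('z',np.pi)
    print(th,f,p.round(3),manip.solve_ik(p,r.as_quat()))
for f in (0,1):
    print(manip.solve_ik([.529,.2404,.023],down(-.1064+np.pi*f).as_quat()))
E
sed -i 's/^def fit(obs,x0,half=None):/def fit(obs,x0,half=None,zfix=None):/' fit.py
python3 - <<'E'
from fit import *
# z fixed to 0 comparison
def fz(obs,x0):
    def f(v):
        w=np.r_[v[:2],0,v[2:]]
        return np.concatenate([(proj(load(n),R.from_euler('z',w[3]).apply(np.array(l(w) if callable(l) else l,float)/1000)+w[:3])[0]-p) for n,l,p in obs])
    s=least_squares(f,x0); return s.x.round(4), np.abs(f(s.x)).max()
Lp=lambda v:(-50,v[4]*1000,50); Lm=lambda v:(-50,-v[4]*1000,50)
K_=[("k2",(66,81,41),(311.9,71.8)),("k2",(66,-81,41),(296.2,221.8)),("k2",Lp,(196.8,62.7)),("k2",Lm,(192.5,217.3)),("k2",(60,75,41),(304.6,77.3)),("k2",(60,-75,41),(292.2,216.)),
("k3",(66,81,41),(385.8,31.4)),("k3",(66,-81,41),(362,188.5)),("k3",Lp,(270,20.1)),("k3",Lm,(258.1,183)),("k3",(60,75,41),(378.4,37.9)),("k3",(60,-75,41),(357.1,184.7))]
print(fz(K_,[.55,-.1,-.25,.08]))
C=[("c2",(-58,70,5),(160.5,41)),("c2",(58,70,5),(271.8,41.5)),("c2",(58,-70,5),(270.25,174)),("c2",(-58,-70,5),(168.8,173.5)),("c2",(-44,70,5),(173.8,41.3)),("c2",(-44,-70,5),(180.8,173.8)),
("c1",(-58,-70,5),(250.25,128)),("c1",(-44,-70,5),(262.75,128.25)),("c1",(58,-70,5),(355.25,128.5))]
print(fz(C,[.53,.23,-.1]))
# the top camera as a check
c=json.loads(json.dumps({k:np.asarray(v).tolist() for k,v in viewer.get_calibration("top").items()}))
q=np.array([(88,220),(262,240),(242,385),(67,358)])/3.6+[100,120]-.5
w=onz(c,q,.005); print("top cover",w.mean(0).round(4))
q=np.array([(525,172),(722,232),(678,402),(477,338)])/3.6+[100,120]-.5
print("top case",onz(c,q,.043).mean(0).round(4))
E
```

```text
now 5.3667
0 0 [ 0.561 -0.101  0.073] [ 0.72909258  0.66829447 -0.79279159  1.85978406  0.61233711  0.87558418
 -0.63974488]
0 1 [ 0.561 -0.101  0.073] [ 1.02657673  1.08623915 -1.38389633  1.85165214  1.13772848  1.27960363
  2.1539246 ]
12 0 [ 0.555 -0.1    0.085] [ 0.73911642  0.52476135 -0.76941222  2.05580172  0.74487578  0.60530976
 -0.79914581]
12 1 [ 0.555 -0.1    0.085] [ 1.09237741  0.92795554 -1.35770382  2.04721406  1.25376454  1.03348979
  2.00598814]
16 0 [ 0.553 -0.099  0.088] [ 0.72003923  0.47654352 -0.7389268   2.1203853   0.82013572  0.51120159
 -0.88797263]
16 1 [ 0.553 -0.099  0.088] [ 1.10591352  0.86708745 -1.33908491  2.1111974   1.30980996  0.94550019
  1.93510021]
20 0 [ 0.55  -0.098  0.091] [ 0.67762172  0.4279302  -0.68480024  2.18470427  0.92940232  0.41550581
 -1.01467331]
20 1 [ 0.55  -0.098  0.091] [ 1.11135293  0.80065109 -1.31158428  2.17441351  1.3805946   0.85475965
  1.84608106]
[ 0.10116106  0.76845464 -0.77190799  1.84638929  0.71678564  0.82997216
 -1.14748574]
[ 0.38307385  1.14478603 -1.30895075  1.83832183  1.20567725  1.2275136
  1.70087177]
(array([ 0.5489, -0.0978, -0.2737,  0.0798]), np.float64(1.4529653092476167))
(array([ 0.5293,  0.2404, -0.1077]), np.float64(0.7519917024860803))
top cover [0.5313 0.2389 0.005 ]
top case [ 0.5488 -0.0986  0.043 ]
```

Fits agree to about 2 mm (wrist against top camera; measured heights within 2–4 mm of the text). Now the grasp: jaws along the cover's x, and high enough on the handle that the opening fingers will clear the lip.

```bash
python3 - <<'E'
from geo import *
cov=np.array([.529,.2404]); r=down(-.107)
manip.move_pose([*cov,.10],r.as_quat())
manip.servo_line([*cov,H],vel=.12)
print("f0",manip.current_force().round(2),manip.current_tool_pos().round(4))
effector.close(f_grip=45)
print("gap",manip.current_finger_gap(),"f",manip.current_force().round(2),manip.current_clock())
manip.servo_line([*cov,.06],vel=.1); manip.sleep(.2)
print("f lifted",manip.current_force().round(2),manip.current_wrist_torque().round(3),manip.current_clock())
manip.servo_line([*cov,.15],vel=.15); 
shot("g1"); 
c=viewer.get_image("scene"); cv2.imwrite("pics/g1s.png",cv2.resize(c[160:330,130:350,::-1],None,fx=3.5,fy=3.5))
E
```

```text
f0 [-0.47 -0.52  0.59] [0.5295 0.2408 0.0235]
gap 0.025561626112745706 f [ 0.52 -0.8  -0.54] 7.8333
f lifted [ 0.11 -0.26 -2.07] [-0.036 -0.091  0.045] 8.55
```

View pics/g1.png

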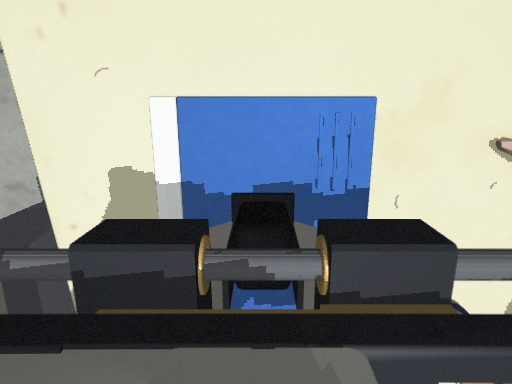

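View pics/g1s.png

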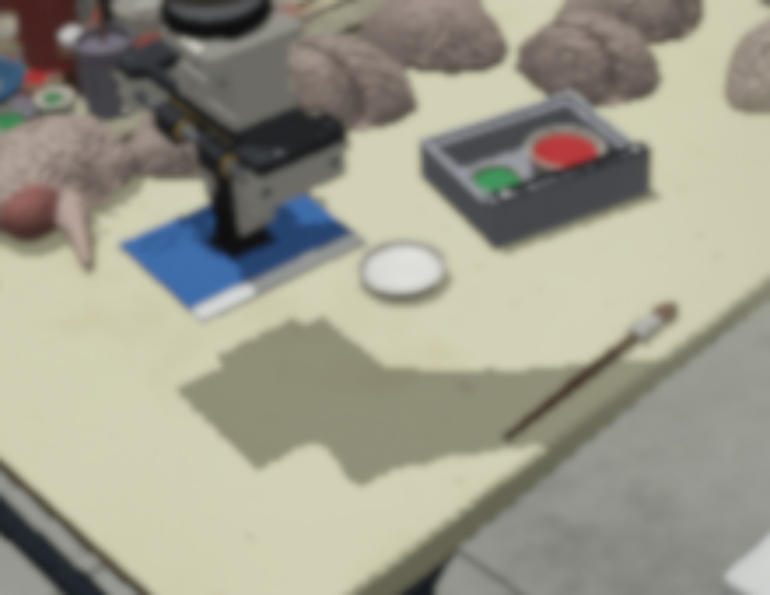

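The cover hangs level in the gripper, far-side edge corners at (151,97) and (376,97), and lifts 2 N. I'll check its place in the hand from those corners, then move to the tilted pre-hook pose.

```bash
python3 - <<'E'
from geo import *
c=load("g1"); t=manip.current_tool_pos(); T=R.from_quat(manip.current_tcp_rot())
yaw=np.arctan2(*T.apply([1,0,0])[[1,0]]); print("tcp",t.round(4),yaw.round(4), T.as_matrix()[:,2].round(4))
Z=t[2]-H
Rz=R.from_euler('z',yaw)
pts=np.array([(-58,70,5),(58,70,5),(-44,70,5)])/1000
print(proj(c,Rz.apply(pts)+[t[0],t[1],Z]).round(1))
w=onz(c,[(151,97),(376,97),(178,97)],Z+.005); print(Rz.inv().apply(w-t).round(4)*1000)
E
```

```text
tcp [0.5284 0.2402 0.149 ] -0.1069 [-1.7e-03 -4.0e-04 -1.0e+00]
[[150.   95.8]
 [380.   95.8]
 [177.8  95.8]]
[[-57.6  69.4 -18. ]
 [ 56.   69.4 -18. ]
 [-43.9  69.4 -18. ]]
```

```bash
python3 - <<'E'
from geo import *
th=np.radians(15)
p,r=pose(-.043,.115,th); 
manip.move_pose(p,r.as_quat())
p,r=pose(-.043,.058,th); manip.servo_line(p,r.as_quat(),vel=.12); manip.sleep(.15)
print(manip.current_tool_pos()-p, (R.from_quat(manip.current_tcp_rot())*r.inv()).as_rotvec().round(4),manip.current_force().round(2),manip.current_wrist_torque().round(3),manip.current_clock())
shot("p1")
c=viewer.get_image("scene"); cv2.imwrite("pics/p1s.png",cv2.resize(c[150:270,200:360,::-1],None,fx=5,fy=5,interpolation=cv2.INTER_CUBIC))
c=viewer.get_image("top"); cv2.imwrite("pics/p1t.png",cv2.resize(c[140:260,200:340,::-1],None,fx=5,fy=5,interpolation=cv2.INTER_CUBIC))
E
```

```text
[0.00099398 0.00023005 0.00102741] [-0.0002 -0.0018  0.0004] [ 0.01 -0.19 -1.34] [ 0.151  0.368 -0.041] 11.6083
```

View pics/p1.png

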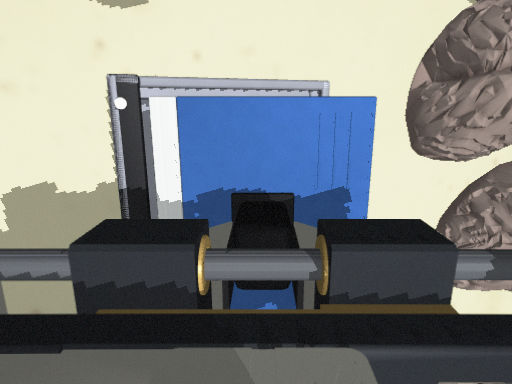

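View pics/p1s.png

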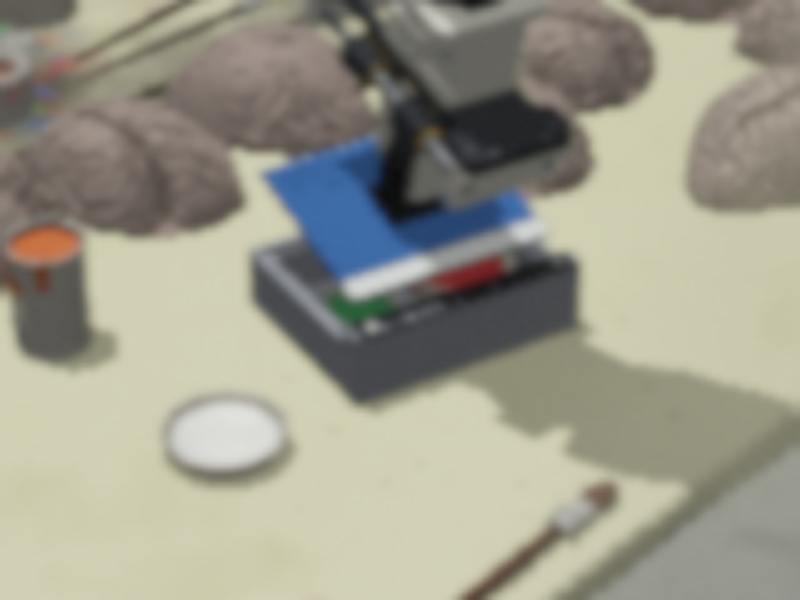

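View pics/p1t.png

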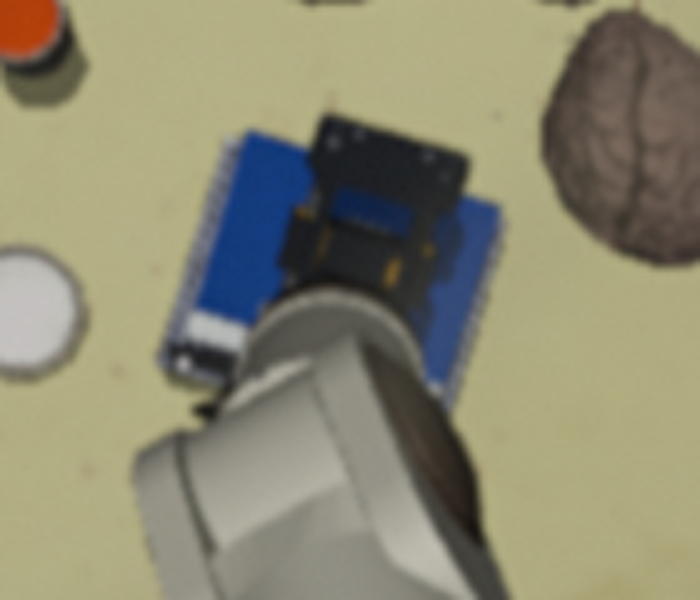

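The wrist and scene pictures show the tongue just inside the black lip (lip edge at x≈140, tongue edge at x≈150 px in the wrist view), the sides centred between the walls and the far edge raised. Next a guarded descent and then the slide under the lip.

```bash
cat >> geo.py <<'E'
def tongue(off=0):
    """actual tongue corner (case frame, mm) and tilt deg from measured tool pose, assuming rigid grip"""
    t=manip.current_tool_pos(); T=R.from_quat(manip.current_tcp_rot()); Rc=T*down(0).inv()
    w=t+Rc.apply([-.058,0,-H]); l=R.from_euler('z',CY).inv().apply(w-np.r_[CASE,0])*1000
    return l.round(1), np.degrees(np.arcsin(Rc.apply([1,0,0])[2])).round(2)
E
python3 - <<'E'
from geo import *
th=np.radians(15); f0=manip.current_force(); t0=manip.current_wrist_torque()
p,r=pose(-.043,.044,th); manip.servo_line(p,r.as_quat(),vel=.08)
for tz in np.arange(.042,.0325,-.0015):
    p,r=pose(-.043,tz,th); manip.servo_line(p,r.as_quat(),vel=.03); manip.sleep(.05)
    d=manip.current_force()-f0; m=manip.current_wrist_torque()-t0; print(round(tz,4),tongue(),d.round(2),m.round(3))
    if d[2]>2.5 or abs(m[1])>.3: break
print(manip.current_clock())
E
```

```text
0.042 (array([-42.8,   0.1,  42.2]), np.float64(15.02)) [ 1.84 -0.19 -1.34] [ 0.033  0.069 -0.022]
0.0405 (array([-43. ,  -0. ,  40.5]), np.float64(15.0)) [ 0.86 -0.55 -0.66] [0.032 0.008 0.02 ]
0.039 (array([-43. ,   0. ,  38.9]), np.float64(14.99)) [ 0.83 -0.97 -1.14] [0.005 0.06  0.019]
0.0375 (array([-43. ,   0. ,  37.4]), np.float64(14.99)) [ 1.8  -0.41 -0.64] [-0.038  0.036  0.024]
0.036 (array([-43.,   0.,  36.]), np.float64(14.99)) [ 1.42 -1.49 -0.3 ] [-0.046  0.082  0.013]
0.0345 (array([-42.8,  -0.1,  34.7]), np.float64(15.02)) [ 0.08 -1.37  1.66] [-0.246  0.187 -0.066]
0.033 (array([-42.4,   0.1,  33.6]), np.float64(15.07)) [-0.12 -0.95  6.29] [-0.387  0.406 -0.109]
14.3333
```

```bash
python3 - <<'E'
from geo import *
th=np.radians(14); 
p,r=pose(-.043,.0372,th); manip.servo_line(p,r.as_quat(),vel=.04); manip.sleep(.1)
f0=manip.current_force(); t0=manip.current_wrist_torque(); print(tongue(),f0.round(2))
ex=R.from_euler('z',CY).apply([1,0,0])
for tx in (-.048,-.051,-.054,-.056,-.0575,-.059,-.0605):
    p,r=pose(tx,.0367,th); manip.servo_line(p,r.as_quat(),vel=.04); manip.sleep(.05)
    d=manip.current_force()-f0; m=manip.current_wrist_torque()-t0; print(tx,tongue(),"Fx",(d@ex).round(2),d.round(2),m.round(3))
    if abs(d@ex)>5 or abs(d[2])>8: break
print(manip.current_clock()); shot("s1")
c=viewer.get_image("scene"); cv2.imwrite("pics/s1s.png",cv2.resize(c[150:270,200:360,::-1],None,fx=5,fy=5,interpolation=cv2.INTER_CUBIC))
E
```

```text
(array([-43.4,  -0. ,  36.7]), np.float64(13.97)) [-0.24  0.36 -2.53]
-0.048 (array([-48.4,  -0. ,  36.6]), np.float64(13.98)) Fx 0.66 [ 0.47 -0.75  0.57] [-0.018  0.008  0.063]
-0.051 (array([-51. ,  -0. ,  36.7]), np.float64(14.01)) Fx 0.16 [ 0.16 -0.03  0.03] [-0.004 -0.009  0.074]
-0.054 (array([-54.1,  -0. ,  36.7]), np.float64(14.0)) Fx 0.14 [-0.04 -0.67  0.63] [ 0.022  0.035 -0.01 ]
-0.056 (array([-56. ,  -0. ,  36.7]), np.float64(14.0)) Fx 1.01 [ 0.77 -1.02  0.24] [ 0.019 -0.002  0.05 ]
-0.0575 (array([-57.2,   0. ,  36.8]), np.float64(14.03)) Fx 1.36 [ 1.15 -0.94  0.57] [-0.132 -0.166 -0.033]
-0.059 (array([-57.4,   0.1,  37.2]), np.float64(14.15)) Fx 5.18 [ 4.77 -2.16 -1.72] [-0.475 -1.273 -0.035]
16.5083
```

View pics/s1.png

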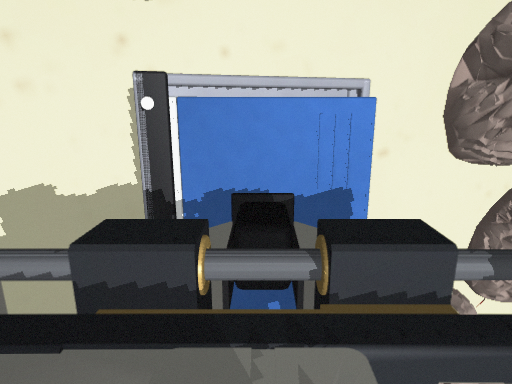

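View pics/s1s.png

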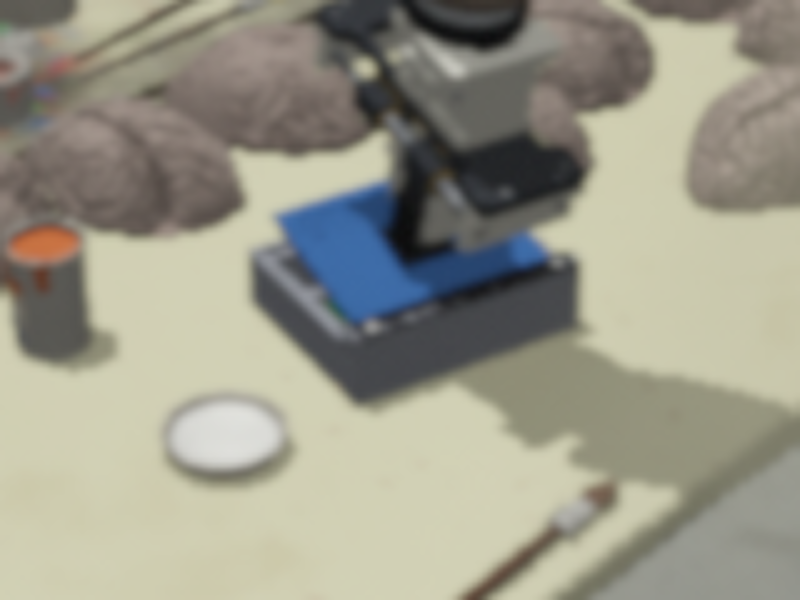

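Tongue is hooked: the wrist view shows only a thin metal strip (x≈172–178 px) beside the lip, and the push found the near wall at about 1.4 mm from where expected. I'll back off slightly and swing down about the tongue.

```bash
python3 - <<'E'
from geo import *
p,r=pose(-.0565,.0365,np.radians(14)); manip.servo_line(p,r.as_quat(),vel=.04); manip.sleep(.05)
f0=manip.current_force(); ex=R.from_euler('z',CY).apply([1,0,0])
print(tongue(),f0.round(2))
for deg,tz in ((11,.0363),(8,.0361),(5,.0359),(3,.0357),(1.5,.0356),(0,.0355),(0,.0345),(0,.0338),(0,.033)):
    p,r=pose(-.0568,tz,np.radians(deg)); manip.servo_line(p,r.as_quat(),vel=.05); manip.sleep(.08)
    d=manip.current_force()-f0; print(deg,tongue(),"Fx",(d@ex).round(2),d.round(2),manip.current_wrist_torque().round(2))
    if np.linalg.norm(d)>14: break
print(manip.current_clock()); shot("d1")
c=viewer.get_image("scene"); cv2.imwrite("pics/d1s.png",cv2.resize(c[150:270,200:360,::-1],None,fx=5,fy=5,interpolation=cv2.INTER_CUBIC))
E
```

```text
(array([-57.2,  -0. ,  36.2]), np.float64(13.94)) [-0.4   0.34 -2.58]
11 (array([-57.5,   0.1,  36. ]), np.float64(10.97)) Fx 2.22 [ 1.88 -1.52  1.67] [ 0.04  0.   -0.08]
8 (array([-57.5,   0.2,  35.9]), np.float64(8.01)) Fx 0.86 [ 0.5  -1.41  2.41] [ 0.07 -0.01 -0.04]
5 (array([-57.2,   0.2,  35.9]), np.float64(5.05)) Fx 1.75 [ 1.77 -0.2   2.17] [ 0.01 -0.16 -0.05]
3 (array([-56.8,  -0.3,  35.8]), np.float64(3.07)) Fx 2.05 [ 1.41 -2.56  3.64] [-0.25 -0.13 -0.03]
1.5 (array([-57.4,   0. ,  35.6]), np.float64(1.5)) Fx -0.35 [-0.65 -1.05  6.53] [0.12 0.5  0.11]
0 (array([-57.9,   0.2,  36. ]), np.float64(-0.07)) Fx -3.81 [-4.28 -1.15 12.37] [0.08 0.71 0.13]
0 (array([-57.9,   0.2,  35.9]), np.float64(-0.05)) Fx -6.92 [-7.61 -1.5  21.66] [0.17 1.49 0.1 ]
19.3917
```

View pics/d1.png

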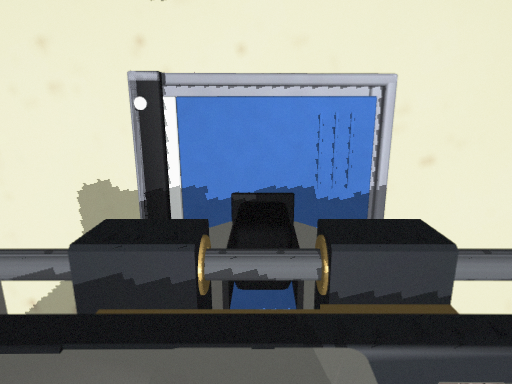

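View pics/d1s.png

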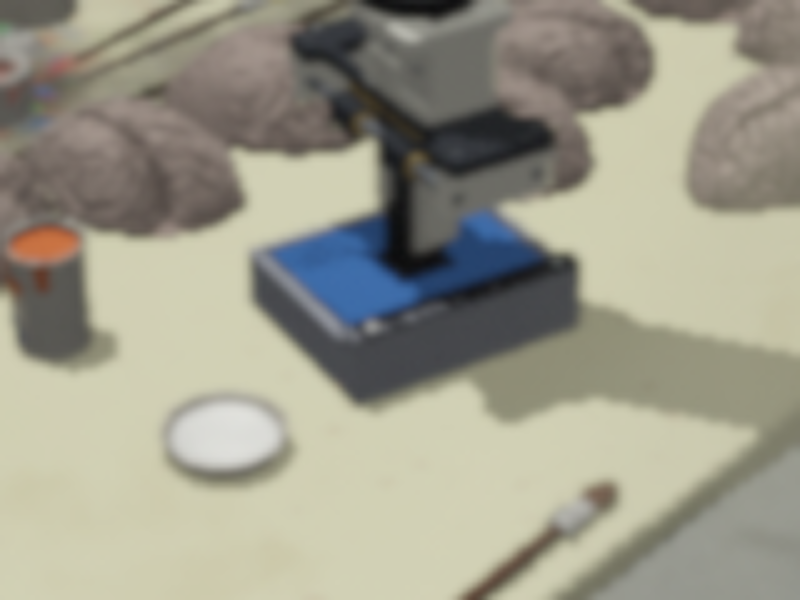

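It reads flat at ledge height (tilt ≈0°, 35.9 mm) with 20 N pressing back. In the picture the blue plate lies inside the frame with a thin ledge strip showing at the far edge (x≈376–380). I'll unload, release, retreat and look.

```bash
python3 - <<'E'
from geo import *
p,r=pose(-.0568,.0358,0); manip.servo_line(p,r.as_quat(),vel=.04); manip.sleep(.1)
print(tongue(),manip.current_force().round(2))
effector.open_jaws(); manip.sleep(.1)
print(manip.current_finger_gap(),manip.current_force().round(2))
t=manip.current_tool_pos(); manip.servo_line(t+[0,0,.09],vel=.15)
r=down(-.2)
for n,e in (("e1",(.58,-.06,.40)),("e2",(.50,-.085,.40))):
    manip.move_pose(tcp_for_eye(e,r),r.as_quat()); shot(n)
print(manip.current_clock())
c=viewer.get_image("scene"); cv2.imwrite("pics/e1s.png",cv2.resize(c[150:270,200:360,::-1],None,fx=5,fy=5,interpolation=cv2.INTER_CUBIC))
def crop(n,x0,y0,x1,y1,f):
    im=cv2.imread(f"pics/{n}.png")[y0:y1,x0:x1]; cv2.imwrite(f"pics/{n}z.png",cv2.resize(im,None,fx=f,fy=f,interpolation=cv2.INTER_CUBIC))
crop("e1",170,52,322,232,3.3); crop("e2",236,10,396,200,3.1)
E
```

```text
(array([-57.3,   0.3,  35.9]), np.float64(-0.03)) [-3.42  0.42  6.57]
0.09180671889958558 [-0.62  0.76  1.15]
23.2917
```

View pics/e1z.png

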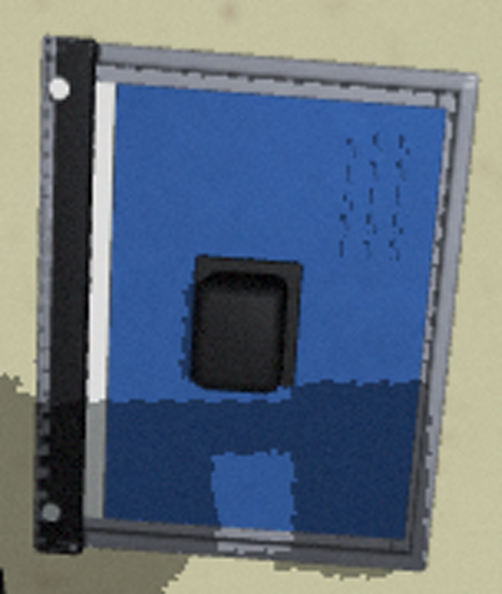

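View pics/e2z.png

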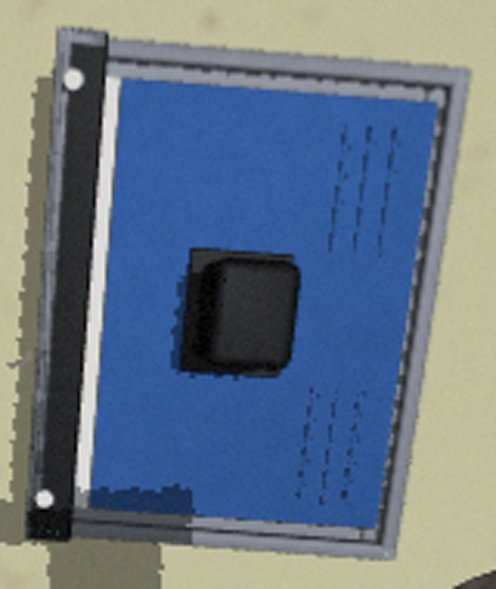

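View pics/e1s.png

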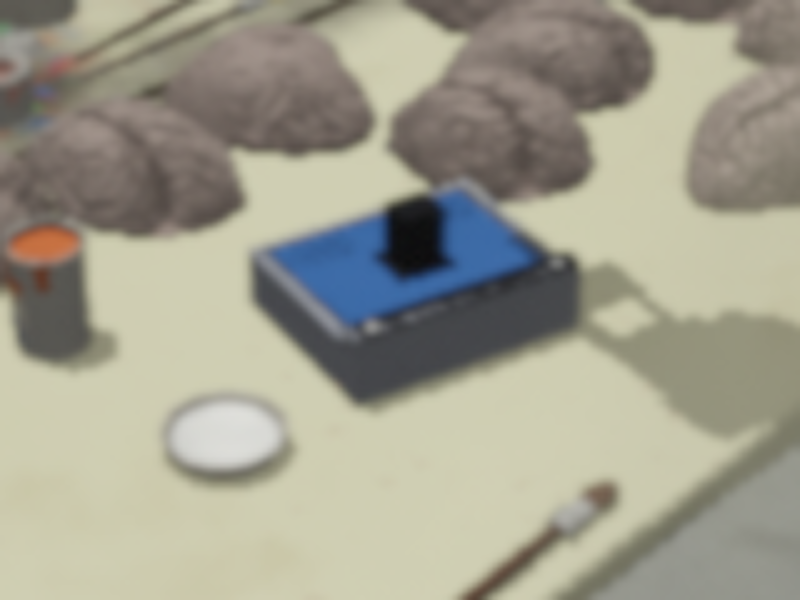

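```bash
python3 - <<'E'
from geo import *
a,b=load("e1"),load("e2")
A=[(304.6,83.6),(292.8,215.4),(205,77.3),(201.3,208.8)];B=[(376.8,42.1),(357.1,179.5),(274.2,35),(264.5,173.4)]
for p,q in zip(A,B):
    w=tri([a,b],[p,q]); print((R.from_euler('z',CY).inv().apply(w-np.r_[CASE,0])*1000).round(1))
print("rim")
for p,q in (((476/3.3+169.5,51.5+75/3.3),(468/3.1+235.5,9.5+70/3.1)),((424/3.3+169.5,51.5+570/3.3),(392/3.1+235.5,9.5+558/3.1))):
    w=tri([a,b],[p,q]); print((R.from_euler('z',CY).inv().apply(w-np.r_[CASE,0])*1000).round(1))
E
```

```text
[57.1 70.8 40.6]
[ 58.3 -69.4  40.7]
[-44.6  69.9  38.3]
[-43.8 -69.6  41.5]
rim
[65.4 80.5 40. ]
[ 65.6 -80.3  39.1]
```

Triangulated, the cover's top corners stand at 38–41 mm against a rim at 39–40 mm, so the cover is flush and seated. Final look at the bystanders, then hand in.

```bash
python3 - <<'E'
from look import *
cv2.imwrite("pics/f.png",viewer.get_image("scene")[:,:,::-1])
a=cv2.imread("pics/a_scene.png").astype(int);b=cv2.imread("pics/f.png").astype(int)
for n,(x,y) in dict(dish=(245,237),pot=(209,208),brain=(298,176)).items():
    print(n,abs(a-b)[y-14:y+14,x-14:x+14].mean().round(2))
print(manip.current_clock()); manip.hand_in(); print("handed in")
E
```

```text
dish 1.39
pot 1.15
brain 1.86
23.3917
the job is handed in; nothing more can be done
handed in
```

The blue cover is on the paint keeper, flat and seated in its recess. The job was handed in at 23.4 s with the gripper open and well clear.

**How it went:** I gripped the handle and tilted the cover 15°. A guarded descent found the ledge at about 35 mm. I slid the tongue under the lip at 14° until it met the near wall, then swung the far edge down and pressed with about 20 N. I eased off before letting go.

**Last checks:**
- **Seating:** After release, two wrist views put three of the cover's top corners at 40.6–41.5 mm, with the rim measured at 39–40 mm. The nominal flush height is 41 mm. The cover is centred in x to about 1 mm, and the tongue is under the lip.
- **Bystanders:** The dish, the pot and a nearby casting look unchanged between the first and last scene pictures.

**Disagreements:**
- Heights from the wrist camera came out 2–4 mm off the stated ones.
- One tongue-side corner triangulated at 38.3 mm, about 2.5 mm lower than the others. I put this down to picking it in the picture, since the tool tilt read about 0° when the cover was pressed flat.
- The near wall met the cover about 1.4 mm from its estimated position.

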